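Set up a ring stack on a post in a latched bench nest

ROBOT

A 7-joint arm with a two-finger parallel gripper is mounted at the origin on the work surface. World frame = base frame: x ahead of the robot, y to its left, z up, the work surface at z = 0. Lengths are in m, angles in rad, forces in N, time in s.
With the tool pointing down it reaches from about 0.4 to 0.9 m from the base axis. Payload 5.5 kg.
Tool frame: the origin (TCP) lies at the very end of the fingers, on their centre line; the grasp point (between the pads) lies 19 mm behind it (r.grip_depth is the z of the grasp point in the tool frame, in m); z points along the fingers, y is the line along which they close (so a half turn about z gives the same grasp; the last joint's range is limited). The gripper opens to 85 mm and grips with 20 to 120 N. Pads are 22 mm wide; open, the fingers measure 114 mm over their backs; the gripper's body (76 mm by 85 mm) begins 54 mm behind the grasp point. The pads swing forward as they close: fully open they stand 13 mm farther back than shut.
Start: joints at [1.454, 0.501, -0.427, 1.55, 0.221, 1.138, -0.21], TCP at [0.241, -0.604, 0.209] pointing down, gripper open.
Joint ranges: [-2.88, 2.88], [-0.31, 2.03], [-1.54, 1.56], [0.2, 2.42], [-1.41, 4.55], [0.19, 2.02], [-2.57, 2.57]. Speed limits (rad/s): [2.57, 2.57, 3.14, 3.14, 3.14, 3.14, 3.14].

INTERFACE

Orientations are given as a 3x3 rotation matrix whose columns are the frame's x, y, z axes.
In Python, from cell import r, fingers, inverse_kinematics, vision, models gives the robot as it stands. Calls block until the motion is done:
- r.move_pose(position, orientation): joint-space move of the TCP to a pose.
- r.move_l(position, rotation=None, feed=0.15, threshold=None): straight line of the TCP; rotation=None keeps the orientation; feed is the mean speed in m/s. With threshold (N) it stops when the force on the tool has changed by that much, and returns True; else False.
- r.move_joints(angles): joint-space move.
- fingers.gripper_to(opening, force=None): finger opening in m; force is the grip in N (None keeps the last); returns when the fingers have stopped.
- r.sleep(seconds).
- inverse_kinematics(position, orientation): joint angles nearest the present ones, or None.
- vision.read_camera(name): name is "scene" or "top" or "wrist"; returns a dict with "frame" (384x512x3 uint8, red, green, blue), "mtx" (3x3 intrinsics, pixels), "xyz" and "rotation" of the camera in the world; the wrist camera has in their place "tool_from_camera" (4x4, takes a point from camera to tool coordinates, whose origin is the TCP and whose axes are the flange's). Camera axes: x right, y down, z forward; pixel columns grow to the right and rows downward; lengths in m; the calibration is good to about 2 mm. A picture is of the moment at which its call begins: read the wrist's pose just before it. There is no depth.
A pose or a line that the arm cannot do raises r.PlanningError and nothing moves.
- r.finish_job(): hands the job in; it is judged then, once.
Trained networks look in a picture, given as the dict that the camera call returned (one of the last four; its "shot" number tells which), for a name from the list of things; names that differ only in an ending like _2 or _b are one class to them, and where a whole thing is asked for, a point or a joint stands for the part that bears it (a point fixed in the world has none). Each returns a list of dicts, best first, with "confidence" (0 to 1); they miss things now and then, are a little off and sometimes report something else, mostly with a low value. They report only what shows in the picture. A call takes as long as a camera call.
- models.search_frame(target, picture): "position" ([x, y, z] in m, in world coordinates, good to about 4 mm: the middle of the surface that is visible of it).
- models.pinpoint(target, picture): "position" ([x, y, z] in m, in world coordinates, good to about 4 mm: a listed point, or the origin of a listed thing).
Readings, each from a call of its own:
- r.read_clock(): time.
- r.read_q(): joint angles.
- r.read_qvel(): joint speeds.
- r.read_joint_efforts(): joint torques, N m.
- r.read_position(): TCP position.
- r.read_tool_rot(): TCP orientation.
- r.read_ft_force(): force on the tool from outside, world axes, zero at the start.
- r.read_wrist_torque(): the same for the moment, N m.
- r.read_finger_gap(): finger opening in m.
- r.read_finger_force(): force on a finger pad.
Only numpy, scipy, OpenCV 4.12 (cv2) and the standard library are available. Lean on these libraries where they do the work, as an engineer would, in place of code of your own. Each camera call takes 0.05 s, during which the arm holds its last target. There are 200 camera calls.

TASK

Clear the wooden offcut out of the nest block's pocket into the scrap tray, seat the base plate with its post flat and square at the bottom of the pocket, and then swing the latch fully over the plate. After that thread every steel ring on the bench down the post, fully home, the largest at the bottom and each next smaller one on top. Leave the other things on the bench undisturbed.

Things in the scene. Friction and masses are not known exactly. Their poses are not given: they have to be found in the camera images.
- fixture: Dark steel nest block fixed to the bench, 130 (x) x 170 (y) x 25 mm high, origin at the centre of its underside. In its top is a rectangular pocket 74 (x) x 124 (y) mm, 15 mm deep, centred, with 3 mm chamfered edges.
- pocket (a point): Centre of the pocket's floor, 10 mm above the fixture's underside; axes as the fixture's.
- latch (a joint): Swing latch: a level steel bar 16 mm wide, 8 mm thick, pivoted on the fixture's top at fixture (52, 52) mm. Value in rad, counter-clockwise from above: 0 = open, bar along the fixture's +y, clear of the pocket; 1.57 = closed, bar along its -x, over one end of the pocket (underside 37.5 mm, top 45.5 mm above the bench). It stays where left.
- latch_knob (a point): Top centre of the latch's upright round black knob (14 mm diameter, 34 mm tall, top 79.5 mm above the bench), 67 mm from the pivot.
- latch_hinge (a point): The latch's pivot axis, at the height of the bar's top.
- plate: Base plate: aluminium slab 70 (x) x 120 (y) x 25 mm with a square upright steel post in its middle, 16 x 16 mm (sides along x and y), its round nose (12 mm diameter, the last 8 mm) ending 62 mm above the slab's top, 87 mm above its underside. Origin at the centre of the underside; z up along the post. It fits the pocket either way round.
- offcut: Wooden block 60 (x) x 116 (y) x 35 mm, left in the pocket at the start, standing 20 mm proud of the fixture. Origin at the centre of its underside.
- tray: Shallow grey scrap tray fixed to the bench, open on top, 150 (x) x 200 (y) x 35 mm outside, walls and floor 4 mm. Origin at the centre of its underside.
- ring70: Flat steel ring, 70 mm outside diameter, bore 26 mm, 14 mm thick, lying flat on the bench; may be absent. Origin at the centre of its underside, z along its axis.
- ring60: Flat steel ring, 60 mm outside diameter, bore 26 mm, 14 mm thick, lying flat on the bench; may be absent. Origin at the centre of its underside, z along its axis.
- ring50: Flat steel ring, 50 mm outside diameter, bore 26 mm, 14 mm thick, lying flat on the bench; may be absent. Origin at the centre of its underside, z along its axis.
- ring40: Flat steel ring, 40 mm outside diameter, bore 26 mm, 14 mm thick, lying flat on the bench; may be absent. Origin at the centre of its underside, z along its axis.
- jar: Bystander, to be left alone: glass jar with a black lid, 72 mm wide, 100 mm tall.
- hammer: Bystander, to be left alone: hammer.
- wrench: Bystander, to be left alone: steel wrench.
- screwdriver: Bystander, to be left alone: screwdriver, yellow handle.
- brush: Bystander, to be left alone: brush, wooden handle.
- level: Bystander, to be left alone: aluminium spirit level, 220 x 22 x 45 mm.
- bin: Bystander, to be left alone: open grey plastic bin, 110 x 150 x 60 mm.

How it is judged:
By the outcome, as a careful person would: the job done as asked, in the order asked, and still so for the second after the job is handed in, with the robot touching nothing.
Of ring70, ring60, ring50, ring40 only 3 to 4 are there at a start; the rules pass over those that are not, and their reading is None.
At some moment in a run one of ring70, ring60, ring50, ring40 may be knocked a few centimetres aside while the robot is not near it.
Once in a run the grip may slacken for a moment while it holds something.
It also fails if it takes over 208 s, if anything falls off the work surface, if the arm or the gripper's body presses on something with over 40 N, if the wrist force passes 120 N, or if a joint passes its speed limit or range.

## Working session

There is one attempt and no reset: what is moved stays moved. The work goes in short steps, each a Python script; the robot and the scene stay as the last script left them, time stands still between calls to the robot, and variables do not carry over. Pictures are saved under pics/ and viewed, at most 18 in all, crops included, and the job is handed in when it is done.

```bash
ls; mkdir -p pics; cat > h.py <<'E'
from cell import r, fingers, inverse_kinematics, vision, models
import numpy as np, cv2
def save(p,n,crop=None,s=1):
    f=p["frame"][:,:,::-1]
    if crop: f=f[crop[1]:crop[3],crop[0]:crop[2]]
    cv2.imwrite("pics/"+n, cv2.resize(f,None,fx=s,fy=s))
def pix(p,u,v,z):
    d=np.array(p["rotation"])@np.linalg.solve(np.array(p["mtx"]),[u,v,1]); c=np.array(p["xyz"])
    return c+d*(z-c[2])/d[2]
def proj(p,X):
    c=np.array(p["rotation"]).T@(np.array(X)-np.array(p["xyz"])); q=np.array(p["mtx"])@c; return q[:2]/q[2]
def R(a): # tool down, closing axis y at world angle a
    y=np.array([np.cos(a),np.sin(a),0]); z=np.array([0,0,-1.]); return np.c_[np.cross(y,z),y,z]
E
python3 - <<'E'
from h import *
for n in ("top","scene"):
    p=vision.read_camera(n); save(p,n+"0.png",s=1.5)
    print(n,np.round(p["xyz"],3))
    for t in "fixture pocket latch_knob latch_hinge plate offcut tray ring70 ring60 ring50 ring40 jar hammer wrench screwdriver brush level bin".split():
        d=models.pinpoint(t,p)
        print(t,[(np.round(x["position"],3).tolist(),round(x["confidence"],2),proj(p,x["position"]).round().tolist()) for x in d[:2]])
print(r.read_clock(),r.read_tool_rot().round(2).tolist(), r.grip_depth)
E
```

```text
pics
top [0.294 0.025 1.668]
fixture [([0.493, 0.032, 0.001], 0.66, [255.0, 209.0])]
pocket [([0.487, 0.032, 0.011], 0.68, [255.0, 210.0])]
latch_knob []
latch_hinge [([0.635, 0.197, 0.0], 0.44, [213.0, 173.0]), ([0.541, 0.082, 0.045], 0.41, [241.0, 195.0])]
plate [([0.413, -0.312, 0.002], 0.77, [344.0, 229.0]), ([0.662, 0.441, -0.001], 0.4, [151.0, 166.0])]
offcut [([0.488, 0.029, 0.012], 0.76, [255.0, 210.0])]
tray [([0.623, -0.293, 0.002], 0.97, [337.0, 176.0]), ([0.661, 0.441, 0.002], 0.15, [151.0, 166.0])]
ring70 [([0.649, 0.056, 0.002], 0.73, [248.0, 169.0]), ([0.403, 0.311, -0.0], 0.63, [182.0, 232.0])]
ring60 [([0.649, 0.056, 0.002], 0.73, [248.0, 169.0]), ([0.403, 0.311, -0.0], 0.63, [182.0, 232.0])]
ring50 [([0.649, 0.056, 0.002], 0.73, [248.0, 169.0]), ([0.403, 0.311, -0.0], 0.63, [182.0, 232.0])]
ring40 [([0.649, 0.056, 0.002], 0.73, [248.0, 169.0]), ([0.403, 0.311, -0.0], 0.63, [182.0, 232.0])]
jar [([0.757, -0.07, 0.003], 0.79, [280.0, 142.0])]
hammer [([0.8, 0.2, 0.005], 0.67, [212.0, 132.0])]
wrench [([0.493, 0.03, 0.002], 0.65, [255.0, 209.0]), ([0.661, 0.439, 0.002]
[... 1105 characters left out ...]
50 [([0.493, 0.325, 0.001], 0.59, [339.0, 244.0]), ([0.65, 0.057, -0.001], 0.53, [241.0, 239.0])]
ring40 [([0.493, 0.325, 0.001], 0.59, [339.0, 244.0]), ([0.65, 0.057, -0.001], 0.53, [241.0, 239.0])]
jar [([0.762, -0.067, -0.0], 0.8, [188.0, 245.0]), ([0.649, 0.058, -0.0], 0.75, [241.0, 239.0])]
hammer [([0.799, 0.202, -0.001], 0.94, [251.0, 295.0])]
wrench [([0.66, 0.441, 0.001], 0.72, [349.0, 301.0])]
screwdriver [([0.296, -0.418, 0.002], 0.77, [196.0, 129.0])]
brush [([0.337, 0.206, -0.001], 0.95, [329.0, 199.0])]
level [([0.45, -0.521, 0.001], 0.86, [151.0, 141.0])]
bin [([0.498, 0.579, -0.001], 0.96, [417.0, 284.0])]
1.9 [[0.93, 0.37, 0.0], [0.37, -0.93, -0.0], [0.0, 0.0, -1.0]] -0.0187
```

```bash
python3 - <<'E'
import cv2
f=cv2.imread('pics/top0.png'); print(f.shape)
c=f[150:450,150:630]; cv2.imwrite('pics/top0c.png',cv2.resize(c,(800,500),interpolation=cv2.INTER_CUBIC))
E
```

```text
(576, 768, 3)
```

View pics/top0c.png

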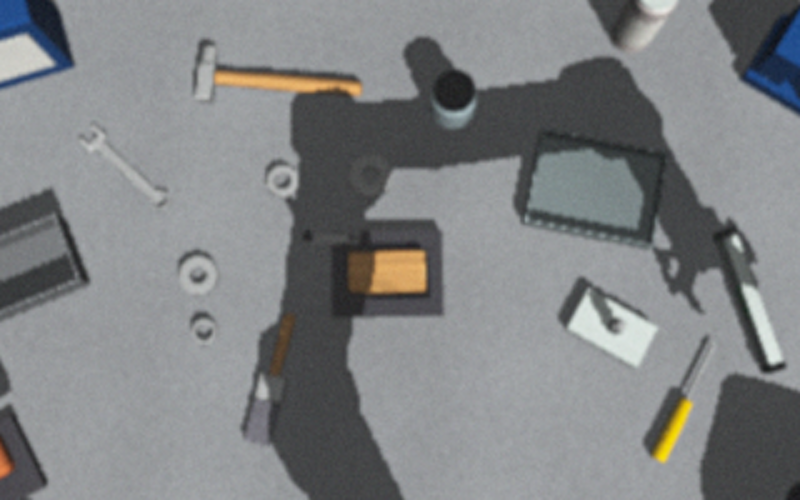

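View pics/scene0.png

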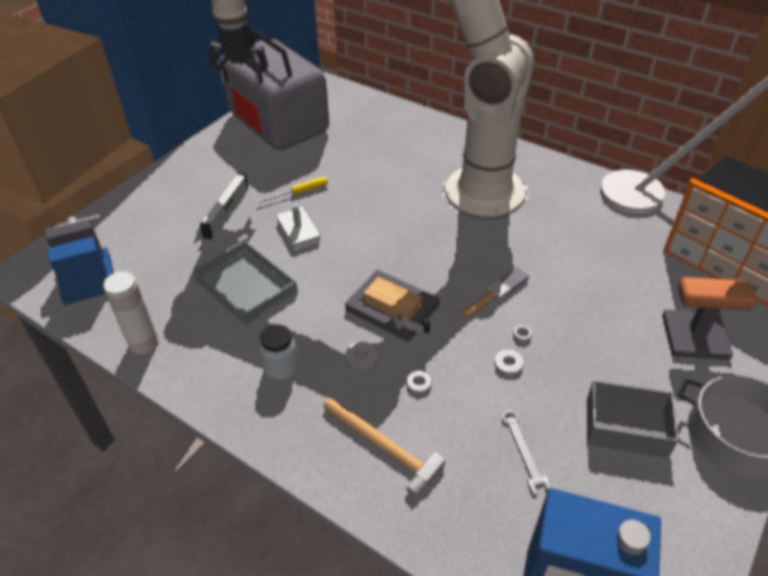

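The top view shows four rings at crop pixels (282,180), (370,175, in shadow), (198,272) and (203,328). The nest is at (387,270) with the latch open toward +y, the plate is rotated at (612,325) and the tray is at (595,187). Next I look closer with the wrist camera.

```bash
cat >> h.py <<'E'
def wrist():
    P=np.array(r.read_position()); Q=np.array(r.read_tool_rot()); p=vision.read_camera("wrist")
    T=np.array(p["tool_from_camera"]); p["xyz"]=P+Q@T[:3,3]; p["rotation"]=Q@T[:3,:3]; return p
E
python3 - <<'E'
from h import *
a0=-np.pi/2
for i,(x,y,z,names) in enumerate([(0.36,-0.31,0.33,["plate"]),(0.45,0.03,0.33,["fixture","pocket","offcut","latch_knob","latch_hinge"])]):
    r.move_pose([x,y,z],R(a0)); p=wrist(); save(p,f"w{i}.png",s=1.4)
    if i==0: print(np.array(p["tool_from_camera"]).round(3))
    print(r.read_clock(),p["xyz"].round(3))
    np.savez(f"w{i}.npz",**{k:p[k] for k in("frame","mtx","xyz","rotation")})
    for t in names:
        print(t,[(np.round(d["position"],3).tolist(),round(d["confidence"],2),proj(p,d["position"]).round().tolist()) for d in models.pinpoint(t,p)[:2]])
E
```

```text
[[ 0.002 -0.957 -0.292  0.074]
 [ 1.     0.002  0.001 -0.   ]
 [-0.    -0.292  0.957 -0.166]
 [ 0.     0.     0.     1.   ]]
3.2333 [ 0.434 -0.311  0.496]
plate [([0.406, -0.31, -0.002], 0.78, [257.0, 114.0])]
4.6583 [0.525 0.029 0.496]
fixture []
pocket []
offcut [([0.491, 0.027, 0.014], 0.8, [258.0, 118.0])]
latch_knob [([0.545, 0.153, 0.079], 0.63, [160.0, 78.0])]
latch_hinge [([0.544, 0.087, 0.051], 0.96, [214.0, 80.0]), ([0.653, 0.058, 0.002], 0.43, [237.0, -0.0])]
```

```bash
python3 -c "
import cv2,numpy as np
a=cv2.imread('pics/w0.png');b=cv2.imread('pics/w1.png')
cv2.imwrite('pics/w01.png',cv2.resize(np.vstack([a[:300],b[:300]]),(716,600)))"
```

```text
(no output)
```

View pics/w01.png

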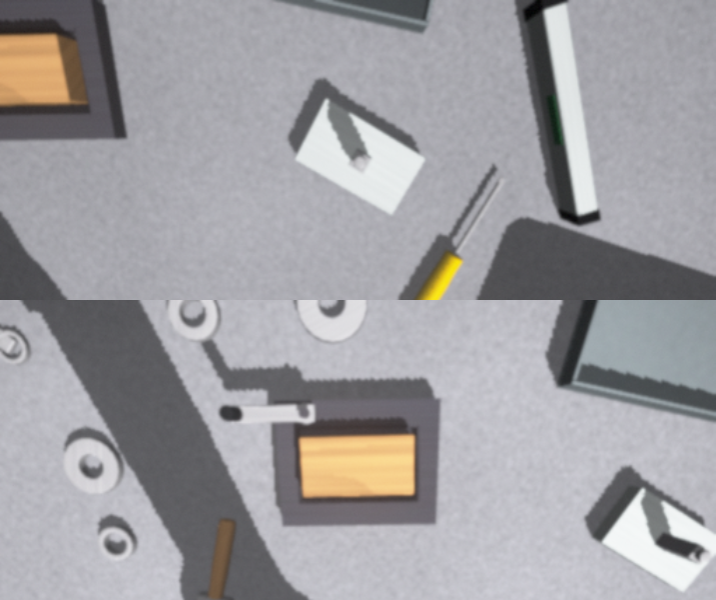

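Both wrist frames are clear: the offcut sits slightly off-centre in the pocket, the latch is open, and the plate is rotated about 30°. I fit the outlines to get exact poses.

```bash
cat >> h.py <<'E'
from scipy.optimize import minimize
def rect(w,h,z,n=60):
    t=np.linspace(-1,1,n); o=np.ones(n)
    a=np.r_[np.c_[t*w/2,o*h/2],np.c_[t*w/2,-o*h/2],np.c_[o*w/2,t*h/2],np.c_[-o*w/2,t*h/2]]
    return np.c_[a,np.full(len(a),z)]
def fit(p,pts,x0,span=(.012,.012,.15)):
    """pose (x,y,yaw) whose projected outline lies on the strongest image edges"""
    g=cv2.GaussianBlur(cv2.cvtColor(np.asarray(p["frame"]),cv2.COLOR_RGB2GRAY),(0,0),1.2).astype(np.float32)
    m=np.hypot(cv2.Sobel(g,cv2.CV_32F,1,0),cv2.Sobel(g,cv2.CV_32F,0,1)); m=np.minimum(m,60)
    def cost(v):
        c,s=np.cos(v[2]),np.sin(v[2]); X=np.c_[v[0]+c*pts[:,0]-s*pts[:,1],v[1]+s*pts[:,0]+c*pts[:,1],pts[:,2]]
        q=(X-p["xyz"])@p["rotation"]@p["mtx"].T; q=(q[:,:2]/q[:,2:]).astype(np.float32)
        return -float(cv2.remap(m,q[:,0].reshape(-1,1),q[:,1].reshape(-1,1),cv2.INTER_LINEAR).mean())
    best=None; S=np.array(span); rng=np.random.default_rng(0)
    C=[np.array(x0)]+[np.array(x0)+S*rng.uniform(-1,1,3) for _ in range(1500)]
    C.sort(key=cost)
    res=[minimize(cost,c,method="Nelder-Mead",options=dict(initial_simplex=c+np.vstack([np.zeros(3),np.diag([.002,.002,.02])]))) for c in C[:4]]
    b=min(res,key=lambda q:q.fun); return b.x,-b.fun
E
python3 - <<'E'
from h import *
W=[dict(np.load(f"w{i}.npz")) for i in (0,1)]
F=np.r_[rect(.130,.170,.025),rect(.080,.130,.025)]
print("fix",fit(W[1],F,[.492,.03,0])); print("fix outer",fit(W[1],rect(.13,.17,.025),[.492,.03,0]))
print("off",fit(W[1],rect(.060,.116,.045),[.491,.028,0]))
for w in W: print("plate",fit(w,rect(.07,.12,.025),[.408,-.31,-.5],(.015,.015,.3)),fit(w,rect(.07,.12,.025),[.408,-.31,.5],(.015,.015,.3)))
E
```

```text
fix (array([0.4930001 , 0.03359202, 0.02168578]), np.float64(48.871116638183594))
fix outer (array([0.49160289, 0.03355374, 0.02608446]), np.float64(51.60154724121094))
off (array([0.49268131, 0.0309462 , 0.01907287]), np.float64(60.0))
plate (array([ 0.40864747, -0.31016828, -0.51524901]), np.float64(59.9869270324707)) (array([ 0.40863078, -0.31019565, -0.51650189]), np.float64(59.986263275146484))
plate (array([ 0.40860613, -0.30981736, -0.53226303]), np.float64(54.99659729003906)) (array([ 0.39643958, -0.29638418,  0.14063998]), np.float64(30.13603973388672))
```

```bash
cat >> h.py <<'E'
FX,FY,FA=.4925,.0335,.022
def fpt(x,y): return np.array([FX+np.cos(FA)*x-np.sin(FA)*y, FY+np.sin(FA)*x+np.cos(FA)*y])
def best(pos,a,last=None):
    """a or a+pi, whichever leaves joints nearer (and last joint away from its limit)"""
    q0=np.array(r.read_q()); o=[]
    for b in (a,a+np.pi):
        q=inverse_kinematics(list(pos),R(b))
        if q is not None: o.append((np.abs(np.array(q)-q0).max()+ (10 if abs(q[6])>2.4 else 0),b))
    return min(o)[1]
def st(t=""): print(t,round(r.read_clock(),1),np.round(r.read_position(),4),"gap",round(r.read_finger_gap(),4),"F",np.round(r.read_ft_force(),1))
E
python3 - <<'E'
from h import *
ox,oy,oa=.4927,.0310,.02
a=best([ox,oy,.12],oa); print("a",a)
r.move_pose([ox,oy,.12],R(a)); fingers.gripper_to(.068,80); st()
r.move_l([ox,oy,.05],feed=.12)
hit=r.move_l([ox,oy,.012],feed=.03,threshold=6); st(hit)
z=r.read_position()[2]
r.move_l([ox,oy,z+.003],feed=.05)
fingers.gripper_to(.04,80); st("closed")
r.move_l([ox,oy,z+.02],feed=.06); st()
p=vision.read_camera("scene"); save(p,"s1.png",(200,140,330,260),4)
E
```

```text
a 0.02
 6.3 [0.4932 0.0306 0.1206] gap 0.068 F [-0.2 -0.1  0.4]
False 8.4 [0.4929 0.031  0.0122] gap 0.0679 F [-0.4  0.6 -0.3]
closed 9.0 [0.493  0.0309 0.0165] gap 0.055 F [-4.3 -1.6 16.4]
 9.4 [0.493  0.0308 0.0325] gap 0.0546 F [-0.2  0.2 -1.9]
```

View pics/s1.png

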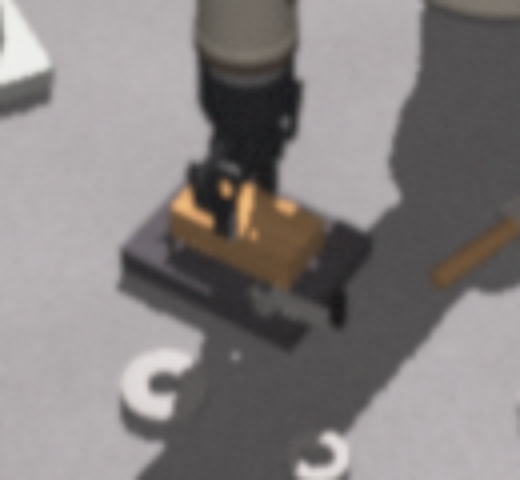

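The offcut appears gripped and lifted: wood between the fingers, and the wrist force matches its weight. I carry it to the tray.

```bash
python3 - <<'E'
from h import *
p=r.read_position(); z0=.0165  # TCP z when offcut underside at .010
r.move_l([p[0],p[1],z0+.08],feed=.15); st("up")
tx,ty,ta=.623,-.295,-.2
r.move_pose([tx,ty,z0+.08],R(ta)); st("over")
im=wrist(); save(im,"w2.png",s=1.0)
hit=r.move_l([tx,ty,z0-.010],feed=.06,threshold=6); st(hit)
fingers.gripper_to(.072); st("open")
r.move_l([tx,ty,.15],feed=.2); 
p=vision.read_camera("top"); save(p,"t2.png",(230,120,400,280),4)
for t in("offcut","tray"): print(t,[(np.round(d["position"],3).tolist(),round(d["confidence"],2)) for d in models.pinpoint(t,p)[:2]])
E
```

```text
up 10.0 [0.4923 0.0303 0.0961] gap 0.0542 F [-0.2 -0.2 -1.3]
over 11.4 [ 0.6234 -0.2918  0.0966] gap 0.0542 F [ 0.3  0.9 -1. ]
True 12.7 [ 0.6227 -0.2948  0.0109] gap 0.0543 F [-0.6  0.4  5.1]
open 13.0 [ 0.6213 -0.2945  0.0092] gap 0.0721 F [-0.3 -0.9 -0.3]
offcut [([0.618, -0.298, 0.007], 0.79)]
tray [([0.628, -0.292, 0.002], 0.71)]
```

View pics/t2.png

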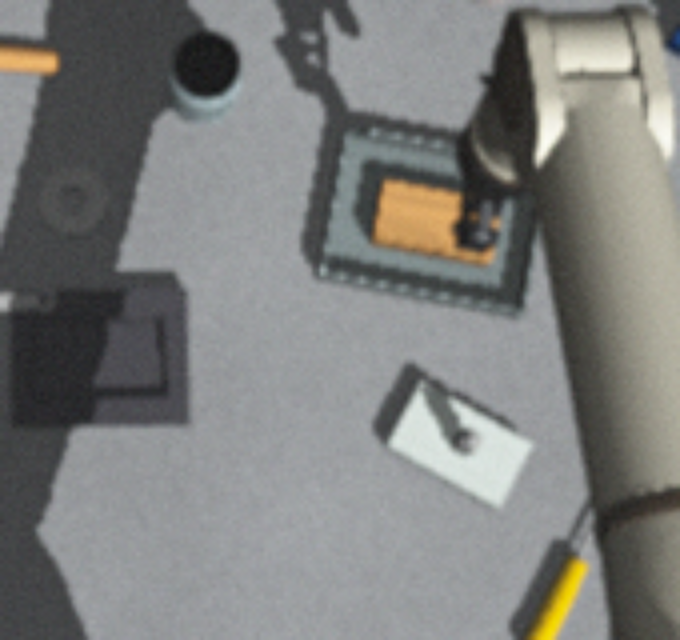

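The offcut lies flat inside the tray. Next is the plate: grip the post square on, carry it and insert it.

```bash
python3 - <<'E'
from h import *
px,py,pa=.4087,-.310,-.52
for k in range(-2,3):
    qs=[inverse_kinematics([x,y,.1],R(b+k*np.pi/2)) for x,y,b in((px,py,pa),(FX,FY,FA))]
    print(k,[None if q is None else np.round(q,2).tolist() for q in qs])
r.move_pose([px,py,.33],R(-np.pi/2)); r.sleep(.4)
d=np.array(r.read_position())
r.move_pose([px-.05,py,.30],R(-np.pi/2)); r.sleep(.4)
p=wrist(); print(fit(p,rect(.07,.12,.025),[px,py,pa]))
r.move_pose([FX-.06,FY,.28],R(-np.pi/2)); r.sleep(.4)
p=wrist(); save(p,"w3.png")
F=np.r_[rect(.130,.170,.025),rect(.080,.130,.025)]
print(fit(p,F,[FX,FY,FA]),fit(p,rect(.13,.17,.025),[FX,FY,FA]),fit(p,np.r_[rect(.08,.13,.025),rect(.074,.124,.022),rect(.074,.124,.01)],[FX,FY,FA]))
E
```

```text
-2 [[1.6, 0.99, -1.48, 1.97, 1.05, 1.28, 2.36], [-1.09, 0.82, 1.36, 2.07, -0.94, 1.09, -2.39]]
-1 [[1.07, 0.43, -0.57, 1.98, 0.31, 0.82, -1.77], [0.49, 0.44, -0.73, 2.02, 0.4, 0.83, -2.02]]
0 [[1.33, 0.54, -0.93, 1.97, 0.56, 0.9, -0.41], [0.71, 0.57, -1.05, 2.02, 0.63, 0.92, -0.65]]
1 [[1.51, 0.73, -1.22, 1.97, 0.8, 1.05, 0.97], [0.85, 0.76, -1.3, 2.01, 0.85, 1.07, 0.74]]
2 [[1.6, 0.99, -1.48, 1.97, 1.05, 1.28, 2.36], [-1.09, 0.82, 1.36, 2.07, -0.94, 1.09, -2.39]]
(array([ 0.40824144, -0.31038353, -0.52407431]), np.float64(59.98966598510742))
(array([0.49192772, 0.03317394, 0.01816744]), np.float64(45.12773513793945)) (array([0.49226431, 0.03350704, 0.01992695]), np.float64(51.615623474121094)) (array([0.49088544, 0.02929846, 0.01243272]), np.float64(40.210445404052734))
```

View pics/w3.png

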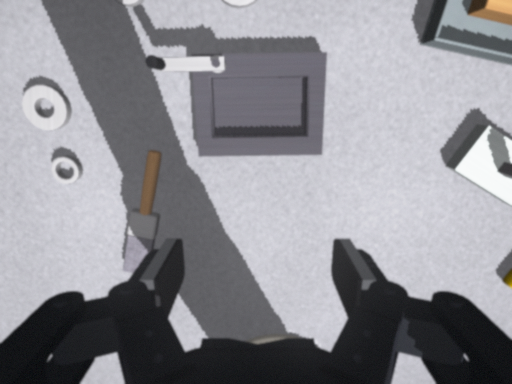

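The pocket is empty and the fixture fit agrees with the earlier one to within 1 mm. I pick the plate.

```bash
sed -i 's/^FX,FY,FA=.*/FX,FY,FA=.4922,.0335,.020/' h.py; python3 - <<'E'
from h import *
px,py,pa=.4083,-.3103,-.522
fingers.gripper_to(.05,100)
r.move_pose([px,py,.16],R(pa)); r.sleep(.2)
hit=r.move_l([px,py,.034],feed=.08,threshold=8); r.sleep(.2); st(hit)
fingers.gripper_to(.0,100); r.sleep(.2); st("grip"); zb=r.read_position()[2]
r.move_l([px,py,.034+.07],feed=.1); st("up")
r.move_pose([FX,FY,.034+.07],R(FA)); r.sleep(.4); st("over")
im=vision.read_camera("scene"); save(im,"s3.png",(200,120,330,240),4)
hit=r.move_l([FX,FY,.034+.018],feed=.06,threshold=8); r.sleep(.2); st(hit)
hit=r.move_l([FX,FY,.034+.008],feed=.02,threshold=8); r.sleep(.2); st(hit)
E
```

```text
False 21.9 [ 0.4084 -0.3105  0.0342] gap 0.05 F [ 0.3 -0.6 -0.5]
grip 22.5 [ 0.4086 -0.3105  0.0343] gap 0.0137 F [ 0.1 -0.8  4. ]
up 23.4 [ 0.4076 -0.3102  0.1035] gap 0.0136 F [-0.3 -0.1 -5.3]
over 25.1 [0.4923 0.0329 0.104 ] gap 0.014 F [ 0.3  1.3 -6. ]
True 26.1 [0.4916 0.0326 0.0582] gap 0.0137 F [-0.7 -1.3  5.9]
True 26.5 [0.4917 0.0323 0.058 ] gap 0.0137 F [-2.7 -1.3  8.1]
```

```bash
python3 - <<'E'
from h import *
r.move_l([FX,FY,.034+.04],feed=.1); r.sleep(.4); st()
im=wrist(); save(im,"w4.png"); 
im2=vision.read_camera("scene"); im3=vision.read_camera("top")
f=lambda p,c:cv2.resize(p["frame"][c[1]:c[3],c[0]:c[2],::-1],(400,400),interpolation=cv2.INTER_CUBIC)
cv2.imwrite("pics/m4.png",np.hstack([cv2.resize(im["frame"][:,:,::-1],(533,400)),f(im2,(205,130,305,230))])[:, :933])
m=cv2.imread("pics/m4.png"); cv2.imwrite("pics/m4.png",cv2.resize(m,(800,343)))
np.savez("w4.npz",**{k:im[k] for k in("frame","mtx","xyz","rotation")})
E
```

```text
27.3 [0.492  0.0335 0.0737] gap 0.0137 F [-0.3  0.1 -4.9]
```

View pics/m4.png

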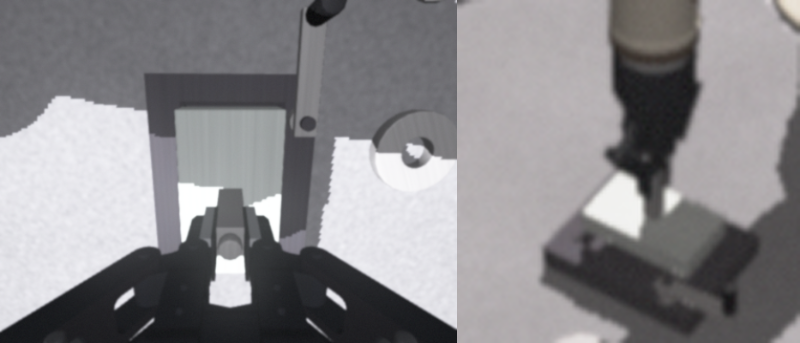

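```bash
python3 - <<'E'
from h import *
w=dict(np.load("w4.npz"))
def far(W,H,z,fr=.3):
    a=rect(W,H,z); return a[a[:,1]>fr*H/2]
zt=.0737-.0342+.025
print("plate",[fit(w,far(.07,.12,z,.4),[FX,FY,FA],(.012,.012,.1)) for z in(zt-.002,zt,zt+.002)])
f=far(.13,.17,.025,-.2); f=f[f[:,0]<.03]
print("fix",fit(w,f,[FX,FY,FA],(.012,.012,.1)))
for u,v in((197,121),(317,121)): print(pix(w,u,v,zt)[:2], "model",(fpt(-.035,.06),fpt(.035,.06)))
print(pix(w,162,83,.025)[:2],fpt(-.065,.085))
E
```

```text
plate [(array([0.49239973, 0.03302492, 0.01979481]), np.float64(59.75984191894531)), (array([0.49279981, 0.03272947, 0.02117195]), np.float64(59.686519622802734)), (array([0.49327788, 0.03341229, 0.03693345]), np.float64(58.76811599731445))]
fix (array([0.49369265, 0.03122899, 0.02051362]), np.float64(60.0))
[0.45733977 0.09363504] model (array([0.45600708, 0.09278805]), array([0.52599308, 0.09418795]))
[0.52389103 0.09503544] model (array([0.45600708, 0.09278805]), array([0.52599308, 0.09418795]))
[0.42751507 0.11427068] [0.42551311 0.11718309]
```

```bash
python3 - <<'E'
from h import *
offs=[(.0012,-.0015),(.0025,-.0015),(.0012,-.003),(.0012,0),(0,-.003),(.0025,-.003),(.0025,0),(-.0015,-.0015),(-.0015,0),(-.0015,.002),(.0015,.002)]
for dx,dy in offs:
    x,y=FX+dx,FY+dy
    r.move_l([x,y,.064],feed=.08); r.sleep(.15)
    hit=r.move_l([x,y,.042],feed=.03,threshold=14); r.sleep(.15); p=r.read_position()
    print(dx,dy,hit,np.round(p,4),np.round(r.read_ft_force(),1),np.round(r.read_wrist_torque(),2))
    if p[2]<.05: break
st()
E
```

```text
0.0012 -0.0015 True [0.493  0.0317 0.0443] [-0.9 -1.   6.1] [-0.02  0.11 -0.  ]
 28.6 [0.493  0.0317 0.0443] gap 0.0136 F [-0.9 -1.   6.1]
```

It went in: TCP dropped exactly 10 mm above its bench height. I release it, check, then swing the latch by its knob.

```bash
sed -i 's/^FX,FY,FA=.*/FX,FY,FA=.4928,.0325,.020/' h.py; python3 - <<'E'
from h import *
p=r.read_position()
fingers.gripper_to(.04); r.sleep(.2); st("rel")
r.move_l([p[0],p[1],.16],feed=.15)
k=fpt(.052,.119); k0=np.r_[k,.30]
r.move_pose([FX-.06,FY+.02,.30],R(-np.pi/2)); r.sleep(.4)
w=wrist(); save(w,"w5.png",(120,0,392,204),2.9)
print("plate",fit(w,rect(.07,.12,.035),[FX,FY,FA]))
for t in("latch_knob","plate","latch_hinge"): print(t,[(np.round(d["position"],3).tolist(),round(d["confidence"],2)) for d in models.pinpoint(t,w)[:2]])
print("knob model",k,"post px",proj(w,[*fpt(0,0),.097]),"knob px",proj(w,[*k,.0795]))
E
```

```text
rel 29.2 [0.4915 0.0312 0.0432] gap 0.0402 F [-0.7  0.7 -0.1]
plate (array([0.4928, 0.0325, 0.02  ]), np.float64(60.0))
latch_knob [([0.546, 0.15, 0.08], 0.67), ([0.544, 0.085, 0.052], 0.38)]
plate [([0.543, 0.084, 0.052], 0.72), ([0.492, 0.032, 0.009], 0.55)]
latch_hinge [([0.543, 0.085, 0.049], 0.87)]
knob model [0.54240976 0.15251613] post px [275.21493632 108.14103954] knob px [171.87904428  63.18280215]
```

View pics/w5.png

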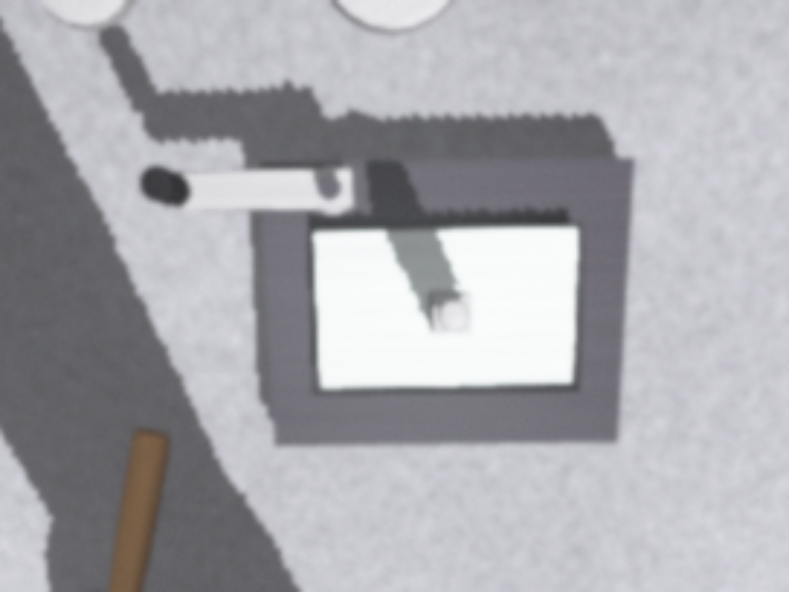

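The plate sits squarely in the pocket, with post top at full-frame px (276,108) and the knob at (174,63). Both match the model, so I swing the latch.

```bash
python3 - <<'E'
from h import *
piv=fpt(.052,.052)
def kn(t,L=.067):
    b=FA+np.pi/2+t; return piv+L*np.array([np.cos(b),np.sin(b)])
k=kn(0); z=.052
a=best([*k,.15],FA+np.pi/4); print("a",a)
fingers.gripper_to(.045,40)
r.move_pose([*k,.15],R(a)); r.sleep(.2)
print(r.move_l([*k,z],feed=.1,threshold=6)); 
fingers.gripper_to(0,40); r.sleep(.2); st("knob")
for t in np.linspace(0,1.60,17)[1:]:
    r.move_l([*kn(t),z],feed=.06)
r.sleep(.3); st("end"); print(kn(1.57),np.round(r.read_wrist_torque(),2))
fingers.gripper_to(.04); p=r.read_position(); r.move_l([p[0],p[1],.16],feed=.15)
r.move_pose([FX-.06,FY+.02,.30],R(-np.pi/2)); r.sleep(.4)
w=wrist(); save(w,"w6.png",(120,0,392,204),2.9)
for t in("latch_knob","latch_hinge"): print(t,[(np.round(d["position"],3).tolist(),round(d["confidence"],2)) for d in models.pinpoint(t,w)[:2]])
print("post px",proj(w,[*fpt(0,0),.097]),"knob px",proj(w,[*kn(1.57),.0795]))
E
```

```text
a 0.8053981633974483
False
knob 35.3 [0.5423 0.1518 0.0526] gap 0.0105 F [-1.7 -2.1  5.4]
end 39.8 [0.4666 0.0958 0.051 ] gap 0.0001 F [-16.3  33.1  -5.8]
[0.47676202 0.08424296] [7.08 3.66 0.05]
latch_knob [([0.478, 0.081, 0.08], 0.63)]
latch_hinge [([0.544, 0.087, 0.049], 0.72)]
post px [275.16764552 108.25292153] knob px [231.88369983 121.1147182 ]
```

View pics/w6.png

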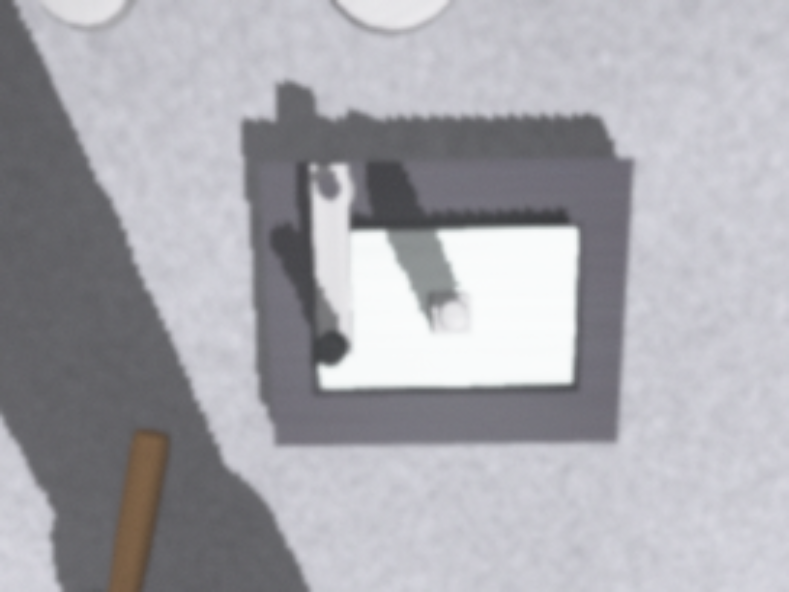

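The latch is closed: the bar lies along −x and the knob is at crop px (331,347), as the model predicts. Next I locate and size the rings.

```bash
cat >> h.py <<'E'
def circ(d,z,n=80):
    t=np.linspace(0,2*np.pi,n); return np.c_[d/2*np.cos(t),d/2*np.sin(t),np.full(n,z)]
def ringfit(p,xy,d,s=.012): 
    v,q=fit(p,np.r_[circ(d,.014),circ(d,.014),circ(.026,.014)],[*xy,0],(s,s,0)); return v[:2],q
E
python3 - <<'E'
from h import *
r.move_pose([.45,.17,.36],R(-np.pi/2)); r.sleep(.4)
w=wrist(); save(w,"w7.png",s=1.2); t=vision.read_camera("top")
D=models.pinpoint("ring70",w); print([(np.round(d["position"],3).tolist(),round(d["confidence"],2),proj(w,d["position"]).round().tolist()) for d in D])
for u,v in((212.8,172),(248,170),(179.2,208.8),(181,231)):
    x=pix(t,u,v,.014)[:2]; print(x.round(3),[(d,*[np.round(q,3) for q in ringfit(w,x,d/1000)]) for d in(70,60,50,40)])
E
```

```text
[([0.643, 0.191, 0.005], 0.96, [243.0, 13.0]), ([0.495, 0.32, -0.003], 0.82, [167.0, 114.0]), ([0.651, 0.057, 0.002], 0.62, [332.0, 7.0]), ([0.403, 0.313, -0.001], 0.56, [175.0, 168.0])]
[0.636 0.195] [(70, array([0.643, 0.183]), np.float64(24.844)), (60, array([0.625, 0.187]), np.float64(29.594)), (50, array([0.64 , 0.194]), np.float64(42.247)), (40, array([0.637, 0.19 ]), np.float64(45.74))]
[0.643 0.058] [(70, array([0.649, 0.057]), np.float64(36.926)), (60, array([0.644, 0.056]), np.float64(35.4)), (50, array([0.637, 0.071]), np.float64(32.341)), (40, array([0.635, 0.073]), np.float64(40.757))]
[0.491 0.322] [(70, array([0.494, 0.322]), np.float64(44.643)), (60, array([0.491, 0.323]), np.float64(55.472)), (50, array([0.507, 0.324]), np.float64(50.316)), (40, array([0.505, 0.312]), np.float64(46.828))]
[0.406 0.313] [(70, array([0.401, 0.309]), np.float64(31.042)), (60, array([0.411, 0.317]), np.float64(37.476)), (50, array([0.414, 0.312]), np.float64(50.412)), (40, array([0.415, 0.31 ]), np.float64(56.619))]
```

View pics/w7.png

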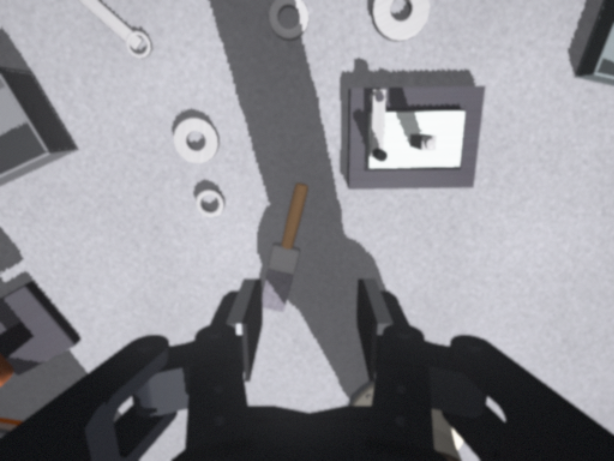

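Four rings: 70 at px (401,8)/1.2, 50 at (288,17)/1.2 in shadow, 60 at (195,140)/1.2 and 40 at (209,203)/1.2. I start with ring70: close look, a squeeze in two directions to centre it, lift, then thread.

```bash
cat >> h.py <<'E'
def look(xy,d):
    r.move_pose([xy[0]-.06,xy[1],.24],R(-np.pi/2)); r.sleep(.4); w=wrist()
    D=[np.array(q["position"][:2]) for q in models.pinpoint("ring%d"%round(d*1000),w) if q["confidence"]>.3]
    g=min(D,key=lambda q:np.hypot(*(q-xy))) if D else np.array(xy)
    o={k:ringfit(w,g,k/1000,.008) for k in(70,60,50,40)}
    print("net",g.round(4),{k:(v[0].round(4).tolist(),round(v[1],1)) for k,v in o.items()})
    return o[round(d*1000)][0],w
def pick(xy,d,gf=60):
    op=min(.084,d+.018); z0=-.012 if d>.045 else -.006
    for i,a in enumerate((FA+np.pi/2,FA)):
        fingers.gripper_to(op,gf if i else 25); a=best([*xy,.09],a)
        r.move_pose([*xy,.09],R(a)); r.sleep(.3)
        r.move_l([*xy,.02],feed=.12)
        hit=r.move_l([*xy,z0],feed=.03,threshold=5); r.sleep(.1); z=r.read_position()[2]; st("down %s"%hit)
        r.move_l([*xy,z+.005],feed=.05); fingers.gripper_to(d-.015,gf if i else 25); r.sleep(.2); st("grip")
        if not i: fingers.gripper_to(op); r.move_l([*xy,.09],feed=.15)
    zc=r.read_position()[2]; r.move_l([*xy,zc+.06],feed=.1); r.sleep(.2); st("lift"); return zc,a
E
python3 - <<'E'
from h import *
xy,w=look([.649,.057],.07)
if np.hypot(xy[0]-.649,xy[1]-.057)<.01:
    print(pick(xy,.07))
    s=wrist(); save(s,"w8.png")
E
```

```text
net [0.6502 0.0559] {70: ([0.648, 0.0568], np.float64(51.0)), 60: ([0.6502, 0.0573], np.float64(34.2)), 50: ([0.658, 0.0639], np.float64(35.9)), 40: ([0.6639, 0.0649], np.float64(34.9))}
down False 49.2 [ 0.6482  0.0568 -0.0117] gap 0.084 F [ 0.5 -0.8  0.4]
grip 50.0 [ 0.648   0.0568 -0.0068] gap 0.0546 F [0.3 0.3 0.5]
down False 55.1 [ 0.6482  0.0568 -0.0117] gap 0.0839 F [ 0.6 -0.4  0. ]
grip 55.9 [ 0.6479  0.0568 -0.0068] gap 0.0552 F [ 0.4 -0.7 -0.3]
lift 56.9 [0.6475 0.0566 0.0524] gap 0.055 F [-0.1  1.  -0.9]
(np.float64(-0.006770805582277412), 0.02)
```

View pics/w8.png

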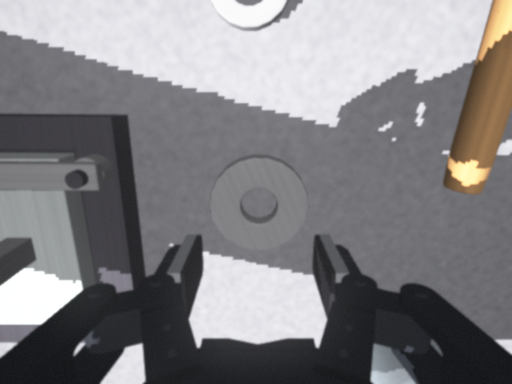

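```bash
python3 - <<'E'
from h import *
w=wrist(); r.sleep(.1); st()
print(pix(w,258,203,.014), [ (np.round(d["position"],4).tolist(),round(d["confidence"],2)) for d in models.pinpoint("ring70",w)])
for z in(0,.02): print(proj(w,[*r.read_position()[:2],z]))
E
```

```text
57.1 [0.6478 0.0568 0.0528] gap 0.0552 F [-0.9 -0.6  0.5]
[0.64805385 0.05897256 0.014     ] [([0.6523, 0.0573, 0.0027], 0.89)]
[257.67258133 199.44038641]
[257.65437744 208.87995086]
```

The ring was not gripped: it is still on the bench at px (258,203), directly under the TCP. I probe the true fingertip height against the bench.

```bash
python3 - <<'E'
from h import *
xy=[.648,.0575]
fingers.gripper_to(.084,60); r.move_l([*xy,.0],feed=.1)
hit=r.move_l([*xy,-.03],feed=.02,threshold=5); r.sleep(.2); st(hit); z=r.read_position()[2]
r.move_l([*xy,z+.003],feed=.05)
for g in (.078,.074,.07,.066,.062): fingers.gripper_to(g,60); st(g)
s=vision.read_camera("scene"); save(s,"s9.png",(190,180,290,270),6)
E
```

```text
False 60.0 [ 0.6481  0.0575 -0.0299] gap 0.0842 F [-0.3  0.3 -0.3]
0.078 60.5 [ 0.648   0.0575 -0.0269] gap 0.0785 F [-0.3  0.2  0.5]
0.074 60.8 [ 0.648   0.0575 -0.027 ] gap 0.0742 F [-0.1  0.2  0.5]
0.07 61.0 [ 0.6482  0.0575 -0.0268] gap 0.0699 F [0.4 0.4 0.2]
0.066 61.2 [ 0.6483  0.0575 -0.0259] gap 0.0675 F [-1.9 -1.2  6.1]
0.062 61.4 [ 0.6483  0.0575 -0.0258] gap 0.0672 F [-1.7 -1.2  5.9]
```

View pics/s9.png

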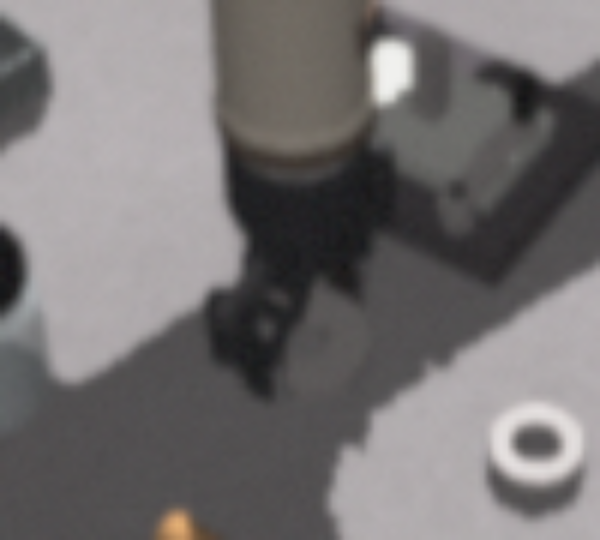

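Tips stand ~26 mm behind the nominal TCP at this opening, so ring70 needs TCP ≈ −0.021 to be gripped at mid-height. I regrip it in both directions and lift.

```bash
python3 - <<'E'
from h import *
xy=[.648,.0575]
fingers.gripper_to(.084,60); r.move_l([*xy,.04],feed=.15)
b=best([*xy,.04],FA+np.pi/2); r.move_pose([*xy,.04],R(b)); r.sleep(.3)
r.move_l([*xy,-.022],feed=.08); fingers.gripper_to(.05,30); r.sleep(.1); st("sq")
fingers.gripper_to(.084); r.move_l([*xy,.04],feed=.15)
a=best([*xy,.04],FA); print("a",a); r.move_pose([*xy,.04],R(a)); r.sleep(.3)
r.move_l([*xy,-.0215],feed=.08); fingers.gripper_to(.05,100); r.sleep(.2); st("grip")
r.move_l([*xy,.09],feed=.1); r.sleep(.3); st("lift")
E
```

```text
sq 65.3 [ 0.6487  0.0573 -0.0206] gap 0.0676 F [-2.  -2.   5.7]
a 0.02
grip 69.2 [ 0.6485  0.0578 -0.0189] gap 0.0644 F [-5.  -1.2 11.2]
lift 70.8 [0.6478 0.0576 0.0896] gap 0.0647 F [ 0.4 -0.4 -3.9]
```

Held (3.9 N matches the ring's weight). I thread it over the post, stopping before the gripper body could touch the post.

```bash
cat >> h.py <<'E'
def thread(zstop,zs,thr=7,c=None,zr=None):
    """descend ring over the post; search offsets if it catches above zs"""
    c=np.array(c if c is not None else fpt(0,0)); z1=zr
    for dx,dy in [(0,0),(.0015,0),(-.0015,0),(0,.0015),(0,-.0015),(.0015,.0015),(-.0015,.0015),(.0015,-.0015),(-.0015,-.0015),(.003,0),(-.003,0),(0,.003),(0,-.003)]:
        x,y=c+[dx,dy]
        r.move_l([x,y,z1],feed=.1); r.sleep(.25)
        hit=r.move_l([x,y,zstop],feed=.05,threshold=thr); r.sleep(.1); p=r.read_position()
        print((dx,dy),hit,np.round(p,4),np.round(r.read_ft_force(),1),"gap",round(r.read_finger_gap(),4))
        if p[2]<zs: return True
        z1=min(zr,p[2]+.004)
    return False
E
python3 - <<'E'
from h import *
c=fpt(0,0); print(c)
r.move_l([.60,.055,.10],feed=.15)
r.move_pose([*c,.10],R(FA)); r.sleep(.3); st("over"); w=wrist(); save(w,"w10.png",s=1.2)
ok=thread(.030,.045,c=c,zr=.095)
s=vision.read_camera("scene"); save(s,"s10.png",(200,120,330,240),4.5)
print(ok)
E
```

```text
[0.4928 0.0325]
over 72.1 [0.4937 0.0331 0.1002] gap 0.0643 F [ 0.7 -0.1 -3. ]
(0, 0) False [0.493  0.0325 0.0303] [-0.1 -0.5 -2.7] gap 0.0639
True
```

View pics/s10.png

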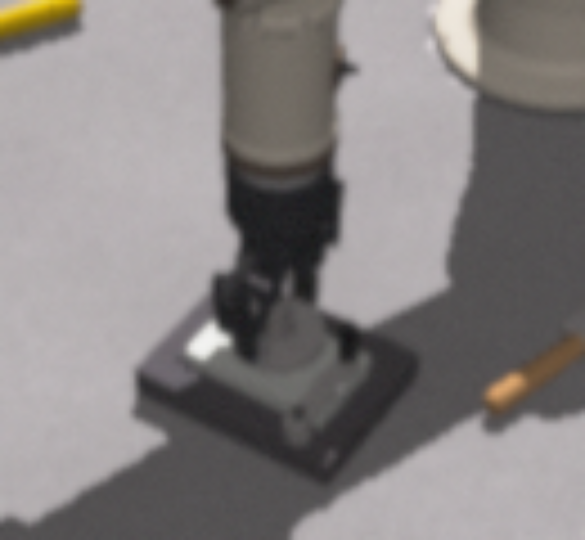

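```bash
cat >> h.py <<'E'
def pick2(xy,d,gf=100,up=.007):
    op=d+.014
    for i,a in enumerate((FA+np.pi/2,FA)):
        fingers.gripper_to(op,gf if i else 30); a=best([*xy,.09],a)
        r.move_pose([*xy,.09],R(a)); r.sleep(.3); r.move_l([*xy,.03],feed=.15)
        hit=r.move_l([*xy,-.032],feed=.04,threshold=4); r.sleep(.1); z=r.read_position()[2]; st("down %s"%hit)
        r.move_l([*xy,z+up],feed=.05); fingers.gripper_to(d-.02,gf if i else 30); r.sleep(.2); st("grip")
        if not i: fingers.gripper_to(op); r.move_l([*xy,.09],feed=.2)
    zc=r.read_position()[2]; r.move_l([*xy,.10],feed=.12); r.sleep(.3); st("lift"); return zc,a
E
python3 - <<'E'
from h import *
p=r.read_position(); fingers.gripper_to(.082); r.sleep(.2); st("rel")
r.move_l([p[0],p[1],.14],feed=.2)
r.move_pose([FX-.06,FY+.02,.30],R(-np.pi/2)); r.sleep(.4); w=wrist(); save(w,"w11.png",(120,0,392,204),2.9)
print({z:[np.round(q,4) for q in fit(w,circ(.07,z),[*fpt(0,0),0],(.006,.006,0))] for z in(.045,.049,.053,.06)})
xy,w=look([.493,.321],.06)
print(pick2(xy,.06))
E
```

```text
rel 74.8 [0.4929 0.0326 0.0301] gap 0.0822 F [1.1 0.  0. ]
{0.045: [array([0.4931, 0.0324, 0.0412]), np.float64(53.6789)], 0.049: [array([0.4932, 0.0327, 0.0268]), np.float64(53.8091)], 0.053: [array([ 0.4934,  0.033 , -0.0267]), np.float64(53.341)], 0.06: [array([ 0.4935,  0.033 , -0.0291]), np.float64(51.1618)]}
net [0.4938 0.32  ] {70: ([0.4947, 0.323], np.float64(35.7)), 60: ([0.4914, 0.3222], np.float64(54.7)), 50: ([0.4931, 0.3232], np.float64(36.2)), 40: ([0.5007, 0.3269], np.float64(39.6))}
down True 83.8 [ 0.4913  0.3222 -0.0316] gap 0.0739 F [-0.4 -1.5  5.5]
grip 84.6 [ 0.4914  0.3222 -0.0242] gap 0.0591 F [-0.3 -1.2  4.7]
down True 89.5 [ 0.4913  0.3221 -0.0316] gap 0.0741 F [ 0.1 -0.6  6.1]
grip 90.3 [ 0.4914  0.3221 -0.0235] gap 0.0556 F [-2.4 -3.4 12.6]
lift 91.8 [0.4911 0.3221 0.0996] gap 0.0559 F [ 0.5 -0.6 -2.7]
(np.float64(-0.023513123162637116), 0.02)
```

View pics/w11.png

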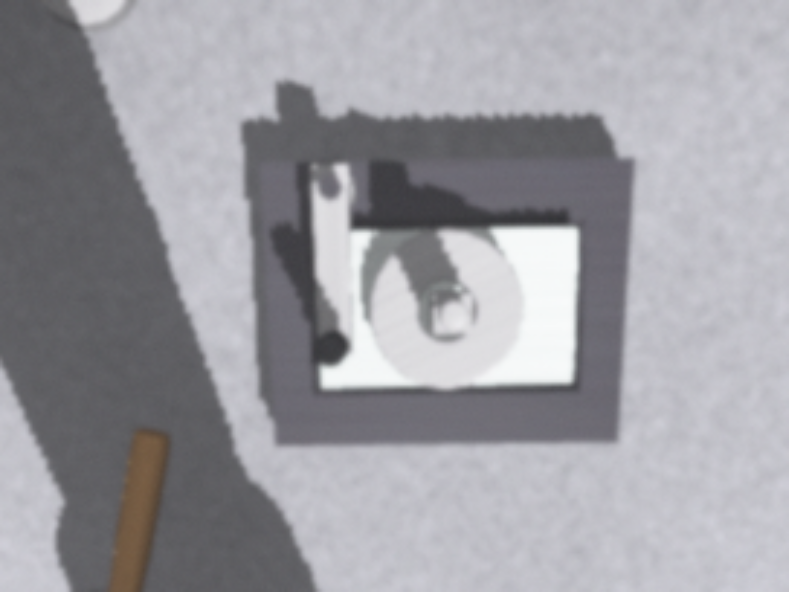

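Ring70 sits flat on the plate around the post (crop px (447,308)). Ring60 is held, so I thread it.

```bash
cat >> h.py <<'E'
def place(zstop,zs,op,zr=.10):
    c=fpt(0,0); r.move_pose([*c,zr],R(FA)); r.sleep(.4); st("over")
    if r.read_finger_gap()<.01: return False
    ok=thread(zstop,zs,c=c,zr=zr)
    if ok:
        p=r.read_position(); fingers.gripper_to(op); r.sleep(.2); st("rel"); r.move_l([p[0],p[1],.15],feed=.2)
    return ok
E
python3 - <<'E'
from h import *
if place(.031,.045,.074):
    xy,w=look([.642,.192],.05)
    t=vision.read_camera("top"); save(t,"t12.png",(150,140,300,260),4)
    if np.hypot(xy[0]-.642,xy[1]-.192)<.02: print(pick2(xy,.05))
E
```

```text
over 93.4 [0.4928 0.0332 0.1   ] gap 0.0559 F [-0.7 -0.1 -2.3]
(0, 0) False [0.493  0.0324 0.0313] [ 0.2  0.2 -2.7] gap 0.0555
rel 96.0 [0.4929 0.0325 0.0311] gap 0.0736 F [-0.3 -0.3 -0.5]
net [0.64   0.1915] {70: ([0.6474, 0.182], np.float64(20.5)), 60: ([0.64, 0.1955], np.float64(22.9)), 50: ([0.6399, 0.1939], np.float64(33.3)), 40: ([0.643, 0.1888], np.float64(27.3))}
down True 101.9 [ 0.6397  0.1939 -0.0287] gap 0.0641 F [-0.3 -0.6  4.9]
grip 102.8 [ 0.6399  0.194  -0.0214] gap 0.049 F [-2.3 -1.5  5.5]
down True 107.5 [ 0.6398  0.1939 -0.0287] gap 0.0637 F [-0.8  0.1  4.4]
grip 108.3 [ 0.64    0.194  -0.0211] gap 0.0462 F [-0.8 -0.5  5.4]
lift 109.8 [0.6397 0.194  0.0995] gap 0.0458 F [-0.6  0.4 -1.1]
(np.float64(-0.021090770407629633), 0.02)
```

```bash
python3 - <<'E'
from h import *
r.move_l([.60,.16,.11],feed=.2)
if place(.043,.055,.064):
    r.move_pose([FX-.06,FY+.02,.30],R(-np.pi/2)); r.sleep(.4); w=wrist(); save(w,"w13.png",(170,40,350,175),3)
    xy,w=look([.405,.312],.04); save(w,"w14.png")
    if np.hypot(xy[0]-.405,xy[1]-.312)<.015: print(pick2(xy,.04))
E
python3 -c "
import cv2,numpy as np
a=cv2.imread('pics/w13.png');b=cv2.imread('pics/w14.png');b=cv2.resize(b,(540,405));cv2.imwrite('pics/w1314.png',cv2.resize(np.hstack([a,b]),(800,300)))"
```

```text
over 111.3 [0.4931 0.0333 0.1   ] gap 0.0456 F [-0.2  0.7 -0.9]
(0, 0) False [0.493  0.0325 0.0433] [ 0.1 -0.5 -2.4] gap 0.046
rel 113.7 [0.4929 0.0325 0.0431] gap 0.0641 F [ 1.3 -1.   0.8]
net [0.4032 0.312 ] {70: ([0.4025, 0.3107], np.float64(28.5)), 60: ([0.4038, 0.3109], np.float64(33.2)), 50: ([0.4092, 0.3118], np.float64(41.0)), 40: ([0.4049, 0.3105], np.float64(52.3))}
down True 122.3 [ 0.4047  0.3105 -0.0265] gap 0.054 F [-0.6 -2.1  7.6]
grip 123.1 [ 0.4049  0.3105 -0.0192] gap 0.0389 F [-1.3 -0.5  5.6]
down True 127.7 [ 0.4047  0.3104 -0.0265] gap 0.0538 F [-0.3 -0.2  6.9]
grip 128.6 [ 0.4049  0.3104 -0.0188] gap 0.0353 F [-0.9 -2.5 10.8]
lift 130.0 [0.4046 0.3104 0.0996] gap 0.0355 F [-0.2 -0.5 -0.3]
(np.float64(-0.018835570602353996), 0.02)
```

View pics/w1314.png

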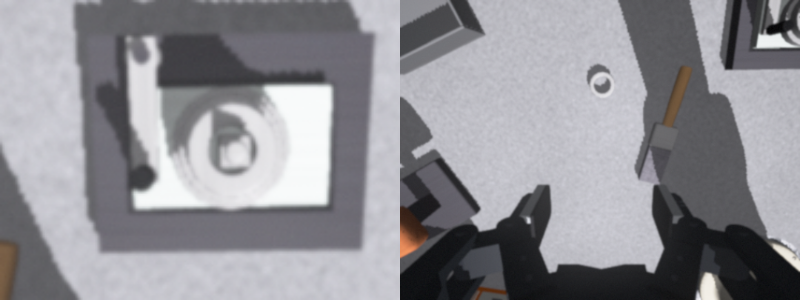

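Rings 70, 60 and 50 are stacked concentrically around the post (left image, px (235,148)). Ring40 is held, so I thread it and inspect.

```bash
python3 - <<'E'
from h import *
if place(.0595,.066,.054):
    r.move_pose([FX-.06,FY+.02,.30],R(-np.pi/2)); r.sleep(.4); w=wrist(); save(w,"w15.png",(120,0,392,204),1.5)
    for d,z in((.07,.049),(.06,.063),(.05,.077),(.04,.091)):
        print(d,[(zz,round(fit(w,circ(d,z+zz),[*fpt(0,0),0],(.006,.006,0))[1],1)) for zz in(-.004,0,.004,.008)])
    r.move_pose([.30,-.15,.35],R(-np.pi/2)); s=vision.read_camera("scene"); t=vision.read_camera("top"); st()
    f=cv2.resize(s["frame"][150:250,200:330,::-1],(408,306)); g=cv2.resize(t["frame"][100:260,90:420,::-1],(800,290))
    m=np.vstack([np.hstack([f,cv2.resize(cv2.imread("pics/w15.png"),(392,306))]),g]); cv2.imwrite("pics/fin.png",m)
E
```

```text
over 131.5 [0.4928 0.0332 0.1   ] gap 0.0357 F [ 0.3  0.3 -1. ]
(0, 0) False [0.4931 0.0326 0.0598] [ 0.3  0.4 -1.3] gap 0.0354
rel 133.6 [0.4928 0.0325 0.0595] gap 0.0543 F [ 0.7  0.6 -0.5]
0.07 [(-0.004, np.float64(52.2)), (0, np.float64(52.3)), (0.004, np.float64(51.9)), (0.008, np.float64(51.0))]
0.06 [(-0.004, np.float64(40.8)), (0, np.float64(39.8)), (0.004, np.float64(38.8)), (0.008, np.float64(38.4))]
0.05 [(-0.004, np.float64(45.6)), (0, np.float64(40.8)), (0.004, np.float64(41.2)), (0.008, np.float64(41.5))]
0.04 [(-0.004, np.float64(40.3)), (0, np.float64(39.0)), (0.004, np.float64(50.2)), (0.008, np.float64(50.2))]
 136.8 [ 0.3008 -0.149   0.3497] gap 0.0542 F [-0.5  0.1 -0.2]
```

View pics/fin.png

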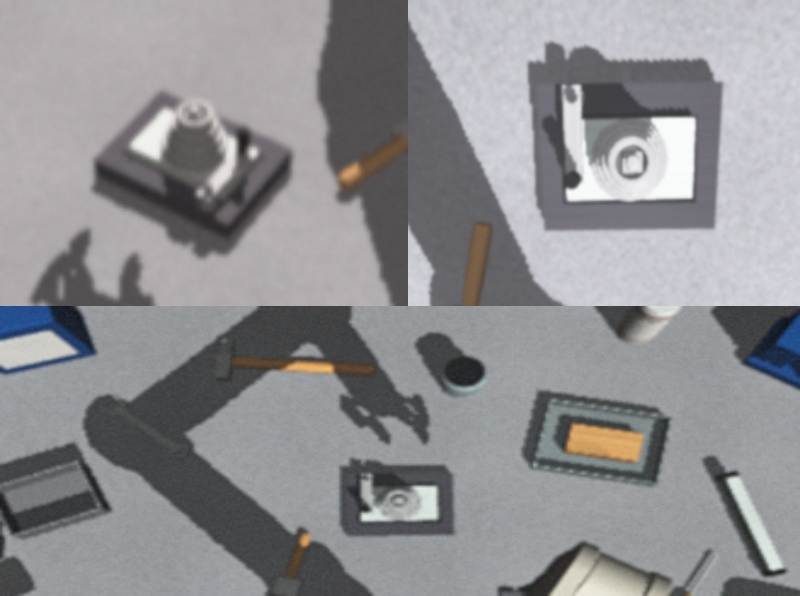

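It all looks stacked. I have time for a gentle push on top of ring40 to confirm the stack height, calibrated against a touch on bare bench.

```bash
python3 - <<'E'
from h import *
fingers.gripper_to(.030)
r.move_pose([.45,-.13,.08],R(FA)); r.sleep(.3)
print(r.move_l([.45,-.13,-.032],feed=.04,threshold=5)); zb=r.read_position()[2]; r.move_l([.45,-.13,.15],feed=.2)
c=fpt(0,0); r.move_pose([*c,.13],R(FA)); r.sleep(.3)
hit=r.move_l([*c,zb+.085],feed=.03,threshold=8); z=r.read_position()[2]; print(hit,zb,z,"top height",z-zb)
r.move_l([*c,.15],feed=.1); r.move_pose([.30,-.15,.35],R(-np.pi/2)); r.sleep(.5); st()
E
```

```text
True
True -0.023173821844211753 0.06780937289642969 top height 0.09098319474064144
 147.6 [ 0.3001 -0.1499  0.3499] gap 0.03 F [ 0.3 -0.1 -0.3]
```

Stack top is 91.0 mm against 91 mm expected, so every ring is home. I hand in.

```bash
python3 -c "
from h import *
print(r.finish_job())"
```

```text
the job is handed in; nothing more can be done
None
```

I handed the job in at about 148 s of the 208 s allowed: the offcut is in the tray, the plate is seated and latched, and all four rings (70, 60, 50, 40) are on the post, with the stack top touched at 91.0 mm against 91 mm expected.

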